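# Open the push-to-open spice cupboard

### The job

Open the door of the little glass-fronted spice cupboard behind which the jar with the red cap stands, using only fingertips or the outside of the fingers: grasp and lift nothing. First push the wooden salt box that stands in front of it along the worktop until it is well clear of that door's whole swing; then press the door in near its free upper corner so that its push-to-open catch lets go, let it spring ajar by itself, and swing it wide open from behind its free edge, to about a right angle. The door must never touch the salt box; leave the other door shut and the jars, candle, mug and teaspoon where they stand.

Things in the scene. Friction and masses are not known exactly. Their poses are not given: they have to be found in the camera images.
- spice_cupboard: light wooden cupboard, fixed on the worktop: 360 wide, 135 deep without doors, 190 high, with two glass doors side by side, 4 apart. Origin on the worktop under the middle of the carcass's front edge; x points into the cupboard (away from the robot), y to the left, z up. Shut doors: outer faces at x = -21, inner faces at x = -7 (7 in front of the carcass).
- left_door (a joint): hinge angle of the left door (hinged at its outer, left edge): 0 shut, +1.57 at a right angle, stops at 1.75; pressed in it goes negative, stop at -0.034. Push-to-open catch: pressed in near the free edge with about 4 N it gives 5 to 6 mm up to the stop; when the finger is then drawn back, it springs to about +0.37 (free edge 65 off the carcass) and stays where left. Pressed home again, it latches.
- right_door (a joint): hinge angle of the right door (hinged at its outer, right edge): 0 shut, +1.57 at a right angle, stops at 1.75; pressed in it goes negative, stop at -0.034. Push-to-open catch: pressed in near the free edge with about 4 N it gives 5 to 6 mm up to the stop; when the finger is then drawn back, it springs to about +0.37 (free edge 65 off the carcass) and stays where left. Pressed home again, it latches.
- left_door_corner (a point): upper free corner of the left door's outer face, 186 above the worktop; moves with the door. Shut: at x = -21, y = +2 in the cupboard's frame. The door is a framed glass panel without handle, 176 wide, 176 high (10 to 186 above the worktop), 14 thick, frame 26 wide; light friction hinge (0.05 N m).
- right_door_corner (a point): upper free corner of the right door's outer face, 186 above the worktop; moves with the door. Shut: at x = -21, y = -2 in the cupboard's frame. The door is a framed glass panel without handle, 176 wide, 176 high (10 to 186 above the worktop), 14 thick, frame 26 wide; light friction hinge (0.05 N m).
- left_hinge (a point): fixed point on the left door's upright hinge axis (its outer edge, at its inner face), 186 above the worktop; in the cupboard's frame x = -7, y = +178. The door's free edge keeps 176 from this axis. The salt box (radius 45) is well clear of the swing when its centre is over 225 from here in plan, or over 67 out sideways beyond it.
- right_hinge (a point): fixed point on the right door's upright hinge axis (its outer edge, at its inner face), 186 above the worktop; in the cupboard's frame x = -7, y = -178. The door's free edge keeps 176 from this axis. The salt box (radius 45) is well clear of the swing when its centre is over 225 from here in plan, or over 67 out sideways beyond it.
- red_cap_jar: glass spice jar with a red cap and a brown label, 45 across, 106 high, standing behind one of the two doors (left: y about +100 in the cupboard's frame; right: about -100), 22 above the worktop. Origin at the centre of its underside. The only red cap in the cupboard; it tells which door to open.
- white_cap_jar: spice jar with a white cap and a blue-and-white label, 47 across, 98 high, standing behind the other door. Origin at the centre of its underside. Two more like it and two brown dropper bottles stand fixed at the back of the cupboard.
- salt_box: round dark wooden salt box, 90 in diameter, 67 high, 0.3 to 0.6 kg, its lid fixed; standing on the worktop in front of the door of the red-capped jar, within its swing. Origin at the centre of its underside.
- candle: candle in an amber glass tumbler, 67 across, 64 high, standing to the left of the cupboard. Origin at the centre of its underside. Bystander.
- mug: blue-and-white mug, 85 across, 118 with its handle, 98 high, standing to the right of the cupboard. Origin at the centre of its underside. Bystander.
- teaspoon: steel teaspoon, 130 x 26 x 11, lying to the right of the cupboard. Origin under its middle, x along it. Bystander.
Not all that is in view belongs to the job. What is shaped like the salt_box but pink or turquoise is not meant.

How it is judged (in metres and radians):
On the way, in this order (a step that is already met when the one before it is completed fails the run):
1. the salt box has been slid clear of the swing of the red-capped jar's door (((y of red_cap_jar in the frame of spice_cupboard above 0 m and (horizontal distance between salt_box and left_hinge above 0.225 m or y of salt_box in the frame of spice_cupboard above 0.245 m)) or (y of red_cap_jar in the frame of spice_cupboard below 0 m and (horizontal distance between salt_box and right_hinge above 0.225 m or y of salt_box in the frame of spice_cupboard below -0.245 m)))), for 0.2 s.
2. that door is pressed in past its closed position (((y of red_cap_jar in the frame of spice_cupboard above 0 m and value of joint left_door below -0.012 rad) or (y of red_cap_jar in the frame of spice_cupboard below 0 m and value of joint right_door below -0.012 rad))).
3. its catch has let go and the door has sprung ajar, free of the fingers (((y of red_cap_jar in the frame of spice_cupboard above 0 m and value of joint left_door between 0.2 and 0.7 rad and contact force between the fingers and left_door below 0.1 N) or (y of red_cap_jar in the frame of spice_cupboard below 0 m and value of joint right_door between 0.2 and 0.7 rad and contact force between the fingers and right_door below 0.1 N))), for 0.1 s.
At the end, for the whole second after the job is handed in: The red-capped jar's door stands still, open by more than 1.35 rad; the other is shut (under 0.04 rad); the salt box stands upright on the worktop clear of the swing (centre over 225 mm from the hinge axis, or 67 mm out beyond it); both jars are within 15 mm of their places (((y of red_cap_jar in the frame of spice_cupboard above 0 m and value of joint left_door above 1.35 rad and velocity of joint left_door between -0.05 and 0.05 rad/s and value of joint right_door below 0.04 rad and (horizontal distance between salt_box and left_hinge above 0.225 m or y of salt_box in the frame of spice_cupboard above 0.245 m)) or (y of red_cap_jar in the frame of spice_cupboard below 0 m and value of joint right_door above 1.35 rad and velocity of joint right_door between -0.05 and 0.05 rad/s and value of joint left_door below 0.04 rad and (horizontal distance between salt_box and right_hinge above 0.225 m or y of salt_box in the frame of spice_cupboard below -0.245 m))) and height (world z) of salt_box below 0.01 m and angle between salt_box's own z axis and vertical below 0.1 rad and linear speed of salt_box below 0.02 m/s and distance of each of red_cap_jar, white_cap_jar from where it was at the start of the episode below 0.015 m); the robot touches nothing.
It fails at once if the other door is opened ((y of red_cap_jar in the frame of spice_cupboard above 0 m and value of joint right_door above 0.06 rad) or (y of red_cap_jar in the frame of spice_cupboard below 0 m and value of joint left_door above 0.06 rad)).
It fails at once if a door touches the salt box (contact force between any of left_door, right_door and salt_box above 0.5 N).
It fails at once if the salt box is lifted off the worktop or tipped (height (world z) of salt_box above 0.015 m or angle between salt_box's own z axis and vertical above 0.25 rad).
It fails at once if a jar in the cupboard is moved (distance of any of red_cap_jar, white_cap_jar from where it was at the start of the episode above 0.02 m).
It fails at once if the candle, the mug or the teaspoon is moved (distance of any of candle, mug, teaspoon from where it was at the start of the episode above 0.025 m).
It also fails if it takes over 61 s, if anything falls off the work surface, if the arm or the gripper's body presses on something with over 40 N, if the wrist force passes 120 N, or if a joint passes its speed limit or range.

### The arm

A 7-joint arm with a two-finger parallel gripper is mounted at the origin on the work surface; the furniture and walls round the work are solid. World frame = base frame: x ahead of the robot, y to its left, z up, the work surface at z = 0. Lengths are in mm, angles in degrees, forces in N, time in s.
With the tool pointing down it reaches from about 425 to 825 mm from the base axis. Payload 3.6 kg.
Tool frame: the origin (TCP) lies at the very end of the fingers, on their centre line; the grasp point (between the pads) lies 19 mm behind it; z points along the fingers, y is the line along which they close (so a half turn about z gives the same grasp; the last joint's range is limited). The gripper opens to 85 mm and grips with 20 to 120 N. Pads are 22 mm wide; open, the fingers measure 114 mm over their backs; the gripper's body (76 mm by 85 mm) begins 54 mm behind the grasp point. The pads swing forward as they close: fully open they stand 13 mm farther back than shut.
Start: joints at [65.69, 35.231, -0.722, 81.555, 0.464, 63.22, -2.315], TCP at [251.813, -599.21, 231.297] pointing down, gripper open.
Joint ranges: [-178.69, 178.69], [-17.37, 117.87], [-77.05, 75.6], [15.02, 138.74], [-78.02, 258.01], [0.78, 113.62], [-162.83, 162.83]. Speed limits (degrees/s): [159.86, 159.86, 180, 180, 180, 180, 180].

### API

Orientations are given as [roll, pitch, yaw] about the fixed x, y, z axes, in that order (R = Rz(yaw) Ry(pitch) Rx(roll)).
In Python, from plant import manip gives the robot as it stands.
- The arm moves only by the tool jog_arm, never from a script. Its argument "deltas" is a list of rows, each a list of 2 entries, a list of its own where there are three numbers: the shift along the tool's x, y, z in cm, then the turn about the tool's z in degrees. A call has 1 to 10 rows; each row shifts and turns the commanded pose from where the row before left it, along the tool's axes as they then stand; what a row does not reach is not made up. A row lasts 1/10 s, in which the tool goes at most 50 mm and 8.59 degrees, less where a joint would pass 70% of its speed; a pose out of reach is approached as far as the arm can. A call is refused whole if a number of a shift passes 5 or a number of a turn 8.59, either way. A call with a gripper value outside its range is refused whole. "hand" is the closure, from -1 (fully open) to 1 (shut), so that 0 is half open, set as the call begins (left out, the last holds). The fingers move at their own pace and stop on an object; "squeeze" is the grip in N (left out, the last holds). Time passes only in rows, so rows that do not move let the fingers close. It gives the time, the measured TCP pose, the force, the opening and the grip force at its end, in the units of the state.
- manip.get_obs(): the state, without advancing time (a new reading comes with each control period).
- manip.capture(name): name is "scene" or "top" or "wrist"; returns a dict with "img" (384x512x3 uint8, red, green, blue), "mtx" (3x3 intrinsics, pixels), "extrinsics" (4x4, takes a point from world to camera coordinates). Camera axes: x right, y down, z forward; pixel columns grow to the right and rows downward; lengths in mm; the calibration is good to about 2 mm. A picture is of the moment at which its call begins. There is no depth.
- manip.finish_job(): hands the job in; it is judged then, once.
Trained networks look in a picture, given as the dict that the camera call returned (one of the last four; its "shot" number tells which), for a name from the list of things; names that differ only in an ending like _2 or _b are one class to them, and where a whole thing is asked for, a point or a joint stands for the part that bears it (a point fixed in the world has none). Each returns a list of dicts, best first, with "p" (0 to 1); they miss things now and then, are a little off and sometimes report something else, mostly with a low value. They report only what shows in the picture. A call takes as long as a camera call. They do not tell look-alikes from the thing itself.
- manip.look_for(target, picture): "box" ([left, top, right, bottom] in pixels, round what is visible of it).
The state is a dict: "clock": time; "qpos": joint angles; "qd": joint speeds; "tau": joint torques, N m; "eef_pos": TCP position; "orientation": TCP orientation; "ft_force": force on the tool from outside, world axes, zero at the start; "wrist_torque": the same for the moment, N m; "grip_width": finger opening in mm; "grasp_force": force on a finger pad.
Only numpy, scipy, OpenCV 4.12 (cv2) and the standard library are available. Lean on these libraries where they do the work, as an engineer would, in place of code of your own. Each camera call takes 0.05 s, during which the arm holds its last target. There are 200 camera calls.

## Working session

There is one attempt and no reset: what is moved stays moved. The work goes in short steps, Python scripts to look and compute and a tool call to move; the robot and the scene stay as the last step left them, time stands still between calls to the robot, and variables do not carry over. Pictures are saved under pics/ and viewed, at most 10 in all, crops included, and the job is handed in when it is done.

Besides the shell and the picture viewer there is one more tool, called after "Emit:" by a JSON object that holds its "name" and its "arguments", one argument or row to a line. jog_arm: Moves the arm, as the interface text tells. Its arguments: {"type":"object","properties":{"deltas":{"type":"array"},"hand":{"type":"number"},"squeeze":{"type":"number"}},"required":["deltas"]}

```bash
mkdir -p pics; cat > h.py <<'E'
import numpy as np, cv2
from plant import manip
def cap(n,f=None):
    c=manip.capture(n)
    if f: cv2.imwrite('pics/'+f,c['img'][:,:,::-1])
    return c
def ray(c,u,v):
    E=np.array(c['extrinsics']);R=E[:3,:3];o=-R.T@E[:3,3]
    return o,R.T@np.linalg.inv(c['mtx'])@np.array([u,v,1.])
def onz(c,u,v,z):
    o,d=ray(c,u,v);return o+d*(z-o[2])/d[2]
def proj(c,p):
    E=np.array(c['extrinsics']);q=np.array(c['mtx'])@(E[:3,:3]@np.array(p)+E[:3,3]);return q[:2]/q[2]
E
python3 - <<'E'
from h import *
a=cap('scene','s1.png');b=cap('top','t1.png')
for c in(a,b):
    print(np.round(-np.array(c['extrinsics'])[:3,:3].T@np.array(c['extrinsics'])[:3,3]))
    for n in['spice_cupboard','left_door','right_door','left_door_corner','red_cap_jar','white_cap_jar','salt_box','candle','mug','teaspoon']:
        print(n,[(np.round(d['box']).tolist(),round(d['p'],2)) for d in manip.look_for(n,c)][:3])
cv2.imwrite('pics/both.png',cv2.resize(np.hstack([a['img'],b['img']]),(800,300))[:,:,::-1])
o=manip.get_obs();print(o['eef_pos'],o['orientation'],o['clock'])
E
```

```text
[-393. -538.  980.]
spice_cupboard [([215.0, 140.0, 321.0, 231.0], 0.62)]
left_door [([214.0, 163.0, 243.0, 211.0], 0.94)]
right_door [([240.0, 170.0, 303.0, 232.0], 0.82)]
left_door_corner [([212.0, 168.0, 244.0, 214.0], 0.91)]
red_cap_jar []
white_cap_jar []
salt_box [([202.0, 237.0, 237.0, 280.0], 0.79), ([256.0, 237.0, 293.0, 278.0], 0.73), ([193.0, 197.0, 224.0, 236.0], 0.68)]
candle []
mug [([323.0, 198.0, 354.0, 236.0], 0.73), ([194.0, 200.0, 222.0, 234.0], 0.62), ([312.0, 260.0, 347.0, 278.0], 0.55)]
teaspoon [([317.0, 272.0, 326.0, 276.0], 0.46)]
[ 120.   -2. 1290.]
spice_cupboard [([151.0, 93.0, 305.0, 192.0], 0.95)]
left_door [([157.0, 157.0, 234.0, 195.0], 0.89), ([234.0, 148.0, 305.0, 186.0], 0.6)]
right_door [([155.0, 154.0, 232.0, 193.0], 0.66), ([230.0, 147.0, 305.0, 182.0], 0.56)]
left_door_corner [([155.0, 155.0, 235.0, 193.0], 0.65)]
red_cap_jar [([343.0, 177.0, 359.0, 217.0], 0.21)]
white_cap_jar [([263.0, 146.0, 276.0, 150.0], 0.55)]
salt_box [([242.0, 241.0, 280.0, 275.0], 0.97), ([289.0, 199.0, 328.0, 242.0], 0.92), ([198.0, 190.0, 229.0, 228.0], 0.69)]
candle [([124.0, 152.0, 150.0, 184.0], 0.74)]
mug [([314.0, 115.0, 349.0, 162.0], 0.73)]
teaspoon [([341.0, 175.0, 360.0, 216.0], 0.74)]
[ 251.80897296 -599.21484764  231.3140913 ] [-1.79997228e+02 -1.10947183e-03  2.27940916e+01] 1.1
```

View pics/s1.png

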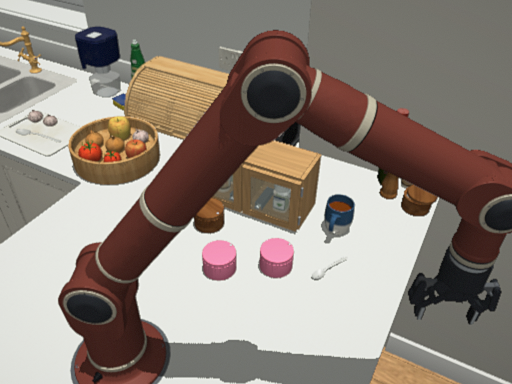

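View pics/t1.png

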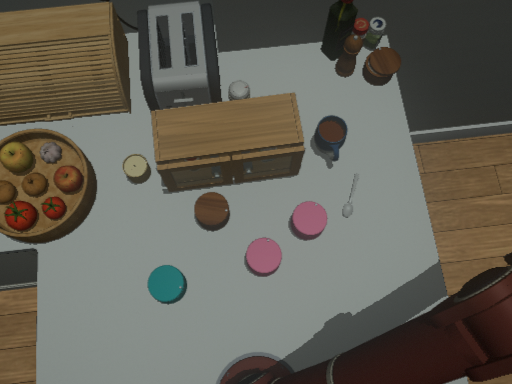

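The scene picture shows the arm hiding the left door. The right door shows a white-capped jar (282,200). Salt box candidates in the top picture are the dark wooden one (212,210), pinks (264,256) and (309,219), turquoise (166,284), and another brown pot at the back right (383,65). By the description I choose (212,210); checking it in one close crop.

```bash
python3 - <<'E'
from h import *
b=cap('top')
im=b['img'][85:245,115:325]
cv2.imwrite('pics/c1.png',cv2.resize(im,None,fx=3.75,fy=3.75,interpolation=cv2.INTER_CUBIC)[:,:,::-1])
print(b['mtx'],np.round(b['extrinsics'],4).tolist())
for u,v,z in[(212,207,67),(264,255,67),(309,219,67),(166,283,67),(136,166,64),(331,132,98),(212,210,0)]: print(u,v,np.round(onz(b,u,v,z)))
E
```

```text
[[495.41425249   0.         249.77980895]
 [  0.         495.41425249 189.34561334]
 [  0.           0.           1.        ]] [[-0.116, -0.9932, -0.0049, 18.3265], [-0.9462, 0.112, -0.3037, 505.4511], [0.3022, -0.0305, -0.9528, 1192.8422], [0.0, 0.0, 0.0, 1.0]]
212 207 [472.  60.  67.]
264 255 [334. -56.  67.]
309 219 [ 412. -181.   67.]
166 283 [293. 190.  67.]
136 166 [608. 250.  64.]
331 132 [ 630. -270.   98.]
212 210 [483.  65.   0.]
```

View pics/c1.png

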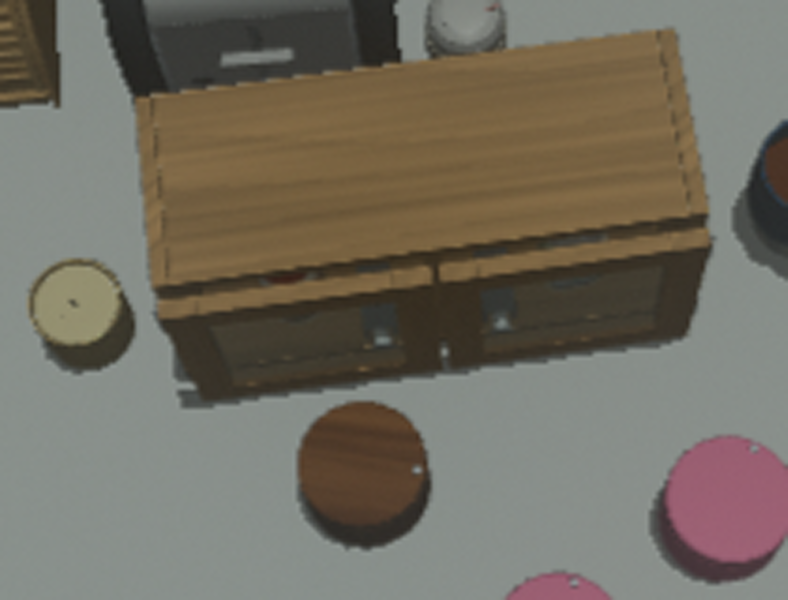

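The crop shows the salt box at crop (364,463) and the red cap glimpsed through the gap at (290,277). So it is the left door. Next I fit the cupboard.

```bash
cat >> h.py <<'E'
def fit(c,pts):
    # pts: (u,v,(x,y,z) local)
    from scipy.optimize import least_squares
    def w(p,l):
        s,k=np.sin(p[2]),np.cos(p[2]);return [p[0]+k*l[0]-s*l[1],p[1]+s*l[0]+k*l[1],l[2]]
    f=lambda p:np.concatenate([proj(c,w(p,l))-np.array([u,v]) for u,v,l in pts])
    r=least_squares(f,[550,0,0.]);return r.x,r.fun
E
python3 - <<'E'
from h import *
b=cap('top')
P=[(155,285,(0,180,190)),(707,214,(0,-180,190)),(137,98,(135,180,190)),(675,30,(135,-180,190)),(163,317,(-21,178,186)),(711,240,(-21,-178,186)),(438,281,(-21,0,186))]
P=[(115+(u+.5)/3.75-.5,85+(v+.5)/3.75-.5,l) for u,v,l in P]
p,r=fit(b,P);print(p,np.degrees(p[2]));print(np.round(r.reshape(-1,2),2))
s=onz(b,115+364/3.75,85+463/3.75,67);print(s)
k,n=np.cos(p[2]),np.sin(p[2]);R=np.array([[k,-n],[n,k]])
for nme,q in dict(salt=s,candle=onz(b,115+77/3.75,85+302/3.75,64),mug=(630,-270),pink=(412,-181),pink2=(334,-56),teal=(293,190)).items(): print(nme,np.round(q),np.round(R.T@(np.array(q)[:2]-p[:2])))
for l in[(-21,2),(-7,178),(-21,178),(-21,-178)]:print(l,R@np.array(l)+p[:2])
E
```

```text
[ 5.69983649e+02 -2.00996500e+00  2.45593143e-02] 1.407145058598911
[[-0.84  0.33]
 [ 1.32 -0.65]
 [-0.58 -0.65]
 [ 0.42 -1.21]
 [-1.08  0.49]
 [ 0.78  1.18]
 [ 0.    0.11]]
[468.13452173  60.69150263  67.        ]
salt [468.  61.  67.] [-100.   65.]
candle [610. 251.  64.] [ 46. 252.]
mug [ 630 -270] [  53. -269.]
pink [ 412 -181] [-162. -175.]
pink2 [334 -56] [-237.  -48.]
teal [293 190] [-272.  199.]
(-21, 2) [ 5.48940868e+02 -5.26261890e-01]
(-7, 178) [558.61464145 175.76445854]
(-21, 178) [544.61886336 175.4206627 ]
(-21, -178) [ 553.36110037 -180.47198023]
```

Emit:
{"name": "jog_arm", "arguments": {
  "deltas": [
    [[0,0,0],-8.575],
    [[0,0,0],-8.575],
    [[0,0,0],-8.575],
    [[0,0,0],-8.575],
    [[0,0,0],-8.575],
    [[0,0,0],-8.575],
    [[0,0,0],-8.575],
    [[0,0,0],-8.575]
  ],
  "hand": 0
}}

```text
clock: 2.0
eef_pos: [251.6, -599.3, 231.3]
orientation: [-180.0, 0.0, 91.7]
ft_force: [-0.2, 0.2, 0.3]
grip_width: 42.6
grasp_force: 0.0
```

Emit:
{"name": "jog_arm", "arguments": {
  "deltas": [
    [[3,4,0],0],
    [[3,4,0],0],
    [[3,4,0],0],
    [[3,4,0],0],
    [[3,4,0],0],
    [[5,0,0],0],
    [[5,0,0],0],
    [[5,0,0],0],
    [[5,0,0],0],
    [[5,0,0],0]
  ]
}}

```text
clock: 3.0
eef_pos: [441.9, -192.7, 231.7]
orientation: [179.9, 0.0, 91.4]
ft_force: [0.2, 0.3, -0.2]
grip_width: 42.7
grasp_force: 0.0
```

Emit:
{"name": "jog_arm", "arguments": {
  "deltas": [
    [[4.7,0.6,0],0],
    [[4.7,0.6,0],0],
    [[4.7,0.6,0],0],
    [[4.7,0.6,0],0],
    [[4.7,0.6,0],0],
    [[4.7,0.6,0],0],
    [[4.7,0,0],0],
    [[0,0,0],0],
    [[0,0,0],0]
  ]
}}

```text
clock: 3.9
eef_pos: [469.8, 136.6, 231.4]
orientation: [180.0, -0.0, 91.6]
ft_force: [0.7, -0.7, -0.2]
grip_width: 42.5
grasp_force: 0.0
```

```bash
python3 - <<'E'
from h import *
a=cap('scene');w=cap('wrist');t=cap('top')
print(manip.get_obs()['eef_pos'])
im=np.vstack([np.hstack([a['img'],w['img']]),np.hstack([t['img'],0*t['img']])])
im=np.hstack([a['img'][100:300,130:400],t['img'][90:290,100:370]])
cv2.imwrite('pics/m.png',np.vstack([cv2.resize(im,(800,296)),cv2.resize(w['img'],(400,300)).repeat(1,0) if 0 else np.hstack([cv2.resize(w['img'],(400,300)),np.zeros((300,400,3),np.uint8)])])[:,:,::-1])
for c in(a,t): print([(np.round(d['box']).tolist(),round(d['p'],2)) for d in manip.look_for('red_cap_jar',c)][:2])
E
```

```text
[470.24191919 133.30661266 231.20591086]
[]
[]
```

View pics/m.png

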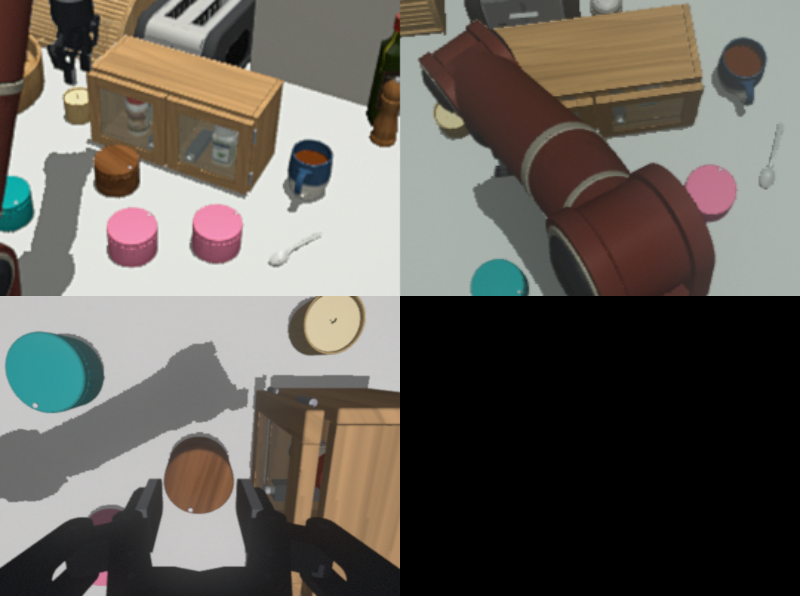

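Red cap confirmed behind the left door (left panel (137,98)). Now I check the salt box position against the wrist view (box top at about (255,235) in the wrist picture).

```bash
python3 - <<'E'
from h import *
w=cap('wrist');e=manip.get_obs()['eef_pos'];print(e)
print(proj(w,(468,61,67)),proj(w,e),proj(w,(610,251,64)))
for d in manip.look_for('salt_box',w)[:3]:
    b=d['box'];print(d['p'],np.round(b),onz(w,(b[0]+b[2])/2,(b[1]+b[3])/2,67))
for l in[(-21,2,186),(-21,178,186)]:
    k,n=np.cos(.02456),np.sin(.02456);q=[570+k*l[0]-n*l[1],-2+n*l[0]+k*l[1],l[2]];print(q,proj(w,q))
im=w['img'][100:340,180:500];cv2.imwrite('pics/w2.png',cv2.resize(im,None,fx=2.5,fy=2.5)[:,:,::-1])
E
```

```text
[470.25411528 133.70285405 231.31402211]
[251.15614703 242.17993199] [255.37694973 249.20701513] [424.53635968  36.43947709]
0.81 [210. 181. 301. 277.] [472.00268095  75.15208101  67.        ]
0.76 [112. 270. 154. 371.] [344.96855542 -31.95541016  67.        ]
0.69 [  5.  44. 135. 150.] [307.38437595 195.10605927  67.        ]
[np.float64(548.9572181524402), np.float64(-0.5163113143223166), 186] [363.49933326 397.6947444 ]
[np.float64(544.6350926960889), np.float64(175.4306103170025), 186] [390.65538667 147.15719486]
```

View pics/w2.png

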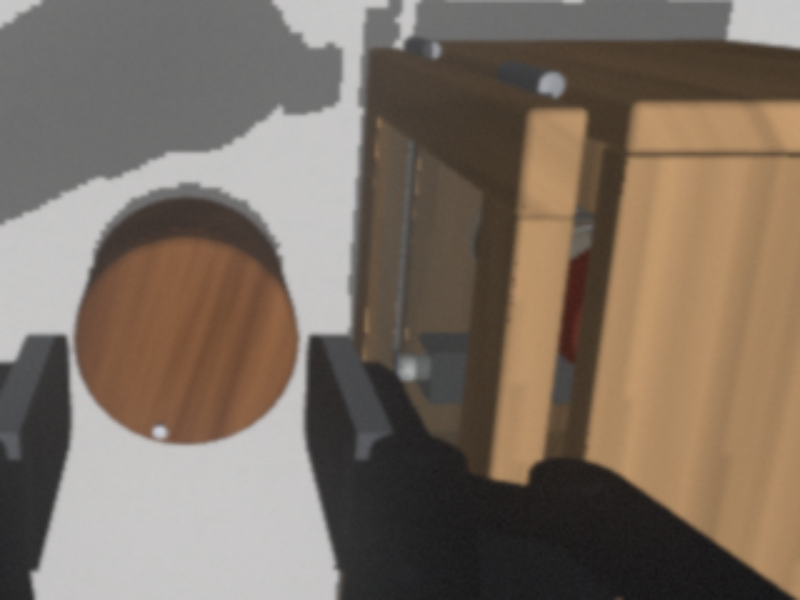

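The wrist view puts the box top at about (470,65), centred between the fingers. The red cap is visible through the gap. Descending left of the box.

Emit:
{"name": "jog_arm", "arguments": {
  "deltas": [
    [[0.3,0,4],0],
    [[0,0,4],0],
    [[0,0,4],0],
    [[0,0,4],0],
    [[0,0,3],0],
    [[0,0,1.5],0],
    [[0,0,0],0]
  ]
}}

```text
clock: 4.95
eef_pos: [468.7, 137.3, 24.4]
orientation: [-179.8, 0.1, 91.3]
ft_force: [0.1, 0.3, 0.4]
grip_width: 42.5
grasp_force: 0.0
```

Emit:
{"name": "jog_arm", "arguments": {
  "deltas": [
    [[-1.5,0,0],0],
    [[-1.5,0,0],0],
    [[-1.5,0,0],0],
    [[-1.5,0,0],0],
    [[-1.5,0,0],0],
    [[-1.5,0,0],0],
    [[-1.5,0,0],0],
    [[-1.5,0,0],0],
    [[-1.2,0,0],0],
    [[-1,0,0],0]
  ]
}}

```text
clock: 5.95
eef_pos: [474.2, -4.1, 27.2]
orientation: [179.9, -0.0, 91.4]
ft_force: [0.1, 2.2, 0.9]
grip_width: 42.8
grasp_force: 0.9
```

Emit:
{"name": "jog_arm", "arguments": {
  "deltas": [
    [[-0.5,0,0],0],
    [[0,0,0],0],
    [[1.5,0,0],0],
    [[2,0,0],0],
    [[0,0,-4],0],
    [[0,0,-5],0],
    [[0,0,-5],0],
    [[5,0,-5],0],
    [[5,0,0],0],
    [[0,0,0],0]
  ],
  "hand": 1
}}

```text
clock: 6.95
eef_pos: [470.0, 120.6, 204.0]
orientation: [179.7, -0.4, 92.1]
ft_force: [-0.1, -0.8, -0.5]
grip_width: 0.0
grasp_force: 0.0
```

```bash
python3 - <<'E'
from h import *
a=cap('scene');w=cap('wrist');e=manip.get_obs();print(e['eef_pos'],e['grip_width'])
for c in(a,w):
  for d in manip.look_for('salt_box',c)[:4]:
    b=d['box'];print(round(d['p'],2),np.round(b),onz(c,(b[0]+b[2])/2,(b[1]+b[3])/2,33))
im=np.hstack([cv2.resize(a['img'][130:310,160:360],(400,360)),cv2.resize(w['img'],(400,360))])
cv2.imwrite('pics/n.png',im[:,:,::-1])
E
```

```text
[469.74844197 113.12603333 201.79713069] -0.0005133904483747155
0.82 [232. 213. 268. 248.] [473.89692809 -72.76263525  33.        ]
0.69 [129. 217. 154. 255.] [308.02544374 181.09824179  33.        ]
0.67 [201. 239. 238. 280.] [338.242779   -54.81983699  33.        ]
0.6 [260. 238. 293. 279.] [ 414.08430483 -186.77254731   33.        ]
0.72 [ 68. 270. 158. 354.] [324.03475336 -44.3299044   33.        ]
0.66 [252. 323. 263. 353.] [479.05067421 -71.78817142  33.        ]
0.61 [  2.  10. 125. 132.] [300.42355971 197.97091608  33.        ]
```

View pics/n.png

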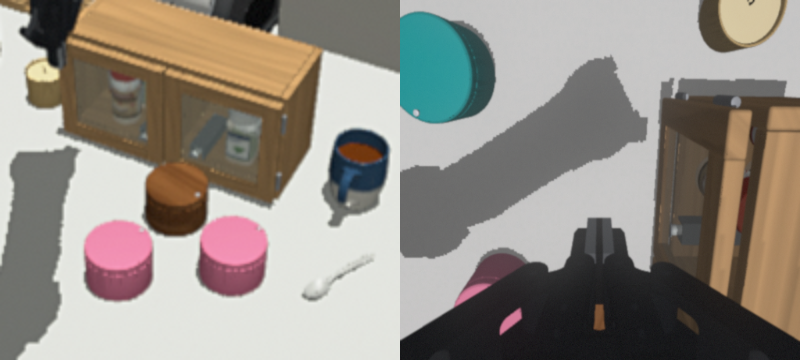

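The left panel shows the salt box at about (177,198), now in front of the right door. That is world (474,-70), about 255 from the left hinge and touching nothing. Fingers are shut. Going to the press position.

Emit:
{"name": "jog_arm", "arguments": {
  "deltas": [
    [[-3,0.8,0],0],
    [[-3,0.8,0.5],0],
    [[-2,0.8,1.2],0],
    [[-1.4,0,1.5],0],
    [[0,0,0.4],0],
    [[0,0,0],0],
    [[0,0,0],0]
  ]
}}

```text
clock: 7.85
eef_pos: [496.9, 19.2, 166.1]
orientation: [180.0, -0.0, 91.5]
ft_force: [-0.4, 0.4, 0.0]
grip_width: 0.3
grasp_force: 0.0
```

Emit:
{"name": "jog_arm", "arguments": {
  "deltas": [
    [[0,1.5,0],0],
    [[0,1.2,0],0],
    [[0,0.5,0],0],
    [[0,0,0],0]
  ]
}}

```text
clock: 8.25
eef_pos: [529.4, 20.0, 166.2]
orientation: [179.9, -0.0, 91.5]
ft_force: [0.5, -1.0, 0.2]
grip_width: -0.1
grasp_force: 0.0
```

Emit:
{"name": "jog_arm", "arguments": {
  "deltas": [
    [[0,0.3,0],0],
    [[0,0.3,0],0],
    [[0,0,0],0]
  ]
}}

```text
clock: 8.55
eef_pos: [534.8, 19.3, 165.7]
orientation: [-180.0, -0.0, 91.4]
ft_force: [0.0, -0.4, -1.0]
grip_width: 0.2
grasp_force: 0.0
```

Emit:
{"name": "jog_arm", "arguments": {
  "deltas": [
    [[0,0.3,0],0],
    [[0,0.2,0],0],
    [[0,0,0],0]
  ]
}}

```text
clock: 8.85
eef_pos: [539.3, 19.1, 165.6]
orientation: [-179.9, 0.0, 91.4]
ft_force: [-2.8, -0.8, 2.5]
grip_width: 0.0
grasp_force: 1.6
```

Emit:
{"name": "jog_arm", "arguments": {
  "deltas": [
    [[0,0.3,0],0],
    [[0,0.2,0],0],
    [[0,0,0],0]
  ]
}}

```text
clock: 9.15
eef_pos: [540.6, 19.0, 165.4]
orientation: [-179.4, 0.1, 91.4]
ft_force: [-11.6, -0.8, 8.0]
grip_width: -0.1
grasp_force: 5.5
```

11.6 N without further travel: the stop is reached. Drawing back.

Emit:
{"name": "jog_arm", "arguments": {
  "deltas": [
    [[0,-3,0],0],
    [[0,-5,0],0],
    [[0,-4,0],0],
    [[0,0,0],0],
    [[0,0,0],0],
    [[0,0,0],0],
    [[0,0,0],0]
  ]
}}

```text
clock: 9.85
eef_pos: [427.0, 16.8, 165.9]
orientation: [179.9, -0.1, 91.4]
ft_force: [0.3, -0.3, 0.5]
grip_width: -0.0
grasp_force: 0.0
```

```bash
python3 - <<'E'
from h import *
a=cap('scene');w=cap('wrist');e=manip.get_obs();print(e['eef_pos'],e['ft_force'])
im=np.hstack([cv2.resize(a['img'][130:310,160:360],(400,360)),cv2.resize(w['img'],(400,360))])
cv2.imwrite('pics/o.png',im[:,:,::-1])
E
```

```text
[426.18849134  16.74862348 165.66824925] [-0.15300813 -0.48009115 -0.08613883]
```

View pics/o.png

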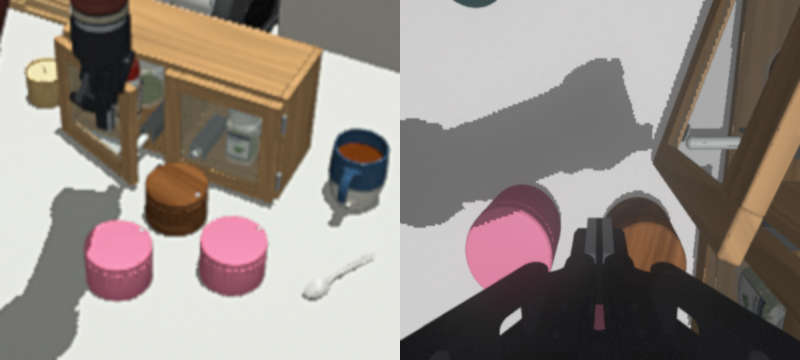

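The door stands ajar: its free edge is at (135,95)–(135,185) in the left panel, and it is clear of the salt box. Going round its edge to the inside.

Emit:
{"name": "jog_arm", "arguments": {
  "deltas": [
    [[-2.5,0,0],0],
    [[-2.2,0,0],0],
    [[0,3,0],0],
    [[0,3,0],0],
    [[0,2.5,0],0],
    [[0,1.4,0],0],
    [[0,0,0],0],
    [[0,0,0],0]
  ]
}}

```text
clock: 10.75
eef_pos: [524.5, -28.0, 165.2]
orientation: [-179.9, -0.0, 91.4]
ft_force: [-0.2, -0.6, -0.2]
grip_width: 0.1
grasp_force: 0.0
```

Emit:
{"name": "jog_arm", "arguments": {
  "deltas": [
    [[1.5,0,0],0],
    [[1.5,0,0],0],
    [[1.5,0.1,0],0],
    [[1.5,0.2,0],0],
    [[1,0,0],0],
    [[0,0,0],0]
  ]
}}

```text
clock: 11.35
eef_pos: [526.2, 44.8, 166.0]
orientation: [180.0, -0.1, 91.6]
ft_force: [0.4, -0.0, 1.1]
grip_width: -0.1
grasp_force: 0.0
```

Emit:
{"name": "jog_arm", "arguments": {
  "deltas": [
    [[0.9,-1,0],0],
    [[0.9,-1,0],0],
    [[0.9,-1,0],0],
    [[0.9,-1.1,0],0],
    [[0.9,-0.8,0],0],
    [[0.9,-0.8,0],0],
    [[1,-0.8,0],0],
    [[1,-0.7,0],0],
    [[0,0,0],0]
  ]
}}

```text
clock: 12.25
eef_pos: [451.1, 116.4, 165.9]
orientation: [-180.0, -0.1, 91.6]
ft_force: [0.4, 0.3, -0.2]
grip_width: -0.0
grasp_force: 0.0
```

Emit:
{"name": "jog_arm", "arguments": {
  "deltas": [
    [[1,-0.4,0],0],
    [[1,-0.4,0],0],
    [[1,-0.3,0],0],
    [[0.9,-0.2,0],0],
    [[0.5,0,0],0],
    [[0,0,0],0],
    [[0,0,0],0]
  ]
}}

```text
clock: 12.95
eef_pos: [438.4, 157.9, 165.6]
orientation: [-180.0, 0.0, 91.4]
ft_force: [-0.2, -0.7, -0.2]
grip_width: -0.4
grasp_force: 0.0
```

Emit:
{"name": "jog_arm", "arguments": {
  "deltas": [
    [[-1.5,0,0],0],
    [[-3,0,0],0],
    [[-3,0,0],0],
    [[0,0,-4],0],
    [[0,0,-4],0],
    [[-5,0,0],0],
    [[-5,0,0],0],
    [[-5,0,0],0],
    [[-5,0,0],0],
    [[0,0,0],0]
  ]
}}

```text
clock: 13.95
eef_pos: [444.0, -126.5, 245.0]
orientation: [-179.9, 0.2, 90.5]
ft_force: [0.2, 0.6, -0.1]
grip_width: 0.1
grasp_force: 0.0
```

```bash
python3 - <<'E'
from h import *
a=cap('scene');t=cap('top');e=manip.get_obs();print(e['eef_pos'],e['clock'])
im=np.hstack([cv2.resize(a['img'][130:310,160:360],(400,360)),cv2.resize(t['img'][90:270,110:310],(400,360))])
cv2.imwrite('pics/p.png',im[:,:,::-1])
k,n=np.cos(.02456),np.sin(.02456)
for th in(1.2,1.35,1.57,1.7):
    l=[-7-176*np.sin(th),178-176*np.cos(th)];q=[570+k*l[0]-n*l[1],-2+n*l[0]+k*l[1],186]
    u,v=proj(a,q);U,V=proj(t,q);print(th,(u-160)*2,(v-130)*2,400+(U-110)*2,(V-90)*2)
E
```

```text
[ 444.64581998 -118.68892418  245.40420597] 14.05
1.2 33.321466648898934 107.13464844692191 560.7020017104476 274.1212962655837
1.35 14.198747474667812 104.78325257537443 539.3770465760422 283.69900499410033
1.57 -11.403698710777007 98.21885630664974 506.1037320475004 292.02035020055246
1.7 -24.62213547243698 92.77174102352944 485.9713388680215 293.5526780317803
```

View pics/p.png

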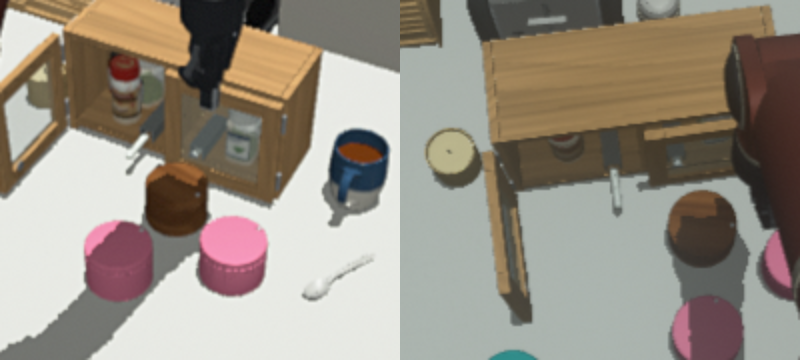

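The left door stands at about 1.55 rad, with its free corner at (508,290) in the right panel. The salt box, the right door and the jars are fine.

```bash
python3 -c "
from plant import manip
print(manip.finish_job())"
```

```text
the job is handed in; nothing more can be done
None
```

I slid the salt box clear, then pressed the left door (the red-capped jar's), let it spring ajar and swung it to about 1.55 rad; the right door looks shut and the jars in place in the last picture, and the job is handed in (no verdict returned).

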